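# Find the rattling case

### The arm

A 6-joint arm with a two-finger parallel gripper is mounted at the origin on a cart in front of the work surface, level with it; the furniture and walls round the work are solid. World frame = base frame: x ahead of the robot, y to its left, z up, the work surface at z = 0. Lengths are in m, angles in rad, forces in N, time in s.
With the tool pointing down it reaches from about 0.25 to 0.725 m from the base axis. Payload 4 kg.
Tool frame: the origin (TCP) lies at the very end of the fingers, on their centre line; the grasp point (between the pads) lies 19 mm behind it; z points along the fingers, y is the line along which they close (so a half turn about z gives the same grasp; the last joint's range is limited). The gripper opens to 85 mm and grips with 20 to 120 N. Pads are 22 mm wide; open, the fingers measure 114 mm over their backs; the gripper's body (76 mm by 85 mm) begins 54 mm behind the grasp point. The pads swing forward as they close: fully open they stand 13 mm farther back than shut.
Start: joints at [0, 0.241, 0.005, 1.335, 0, 1.571], TCP at [0.5, -0, 0.231] pointing down, gripper open.
Joint ranges: [-2.72, 2.72], [-1.05, 1.87], [-1.09, 1.28], [-1.99, 2.15], [-1.42, 1.44], [-3.14, 3.14]. Speed limits (rad/s): [2.79, 2.79, 3.14, 3.14, 3.14, 3.14].

### API

Orientations are given as a unit quaternion [x, y, z, w].
In Python, from workcell import bot, vision, workorder, boxes_of gives the robot as it stands.
- The arm moves only by the tool send_rows, never from a script. Its argument "motion" is text: rows parted by semicolons, each of 5 numbers parted by spaces: the closure, from -1 (fully open) to 1 (shut), so that 0 is half open, then the shift along the tool's x, y, z in cm, then the turn about the tool's z in rad. In form: claw x y z twist; .... A call has 1 to 5 rows; each row is the pose to reach, as a shift and turn from the pose commanded when the call began, along the tool's axes at that moment; what a row does not reach only later rows make up. A row lasts 1/10 s, in which the tool goes at most 50 mm and 8.59 degrees, less where a joint would pass 70% of its speed; a pose out of reach is approached as far as the arm can. A call with a gripper value outside its range is refused whole. The fingers move at their own pace and stop on an object; the grip force is fixed at half the most. Time passes only in rows, so rows that repeat a pose let the fingers close. It gives the time, the measured TCP pose, the force, the opening and the grip force at its end, in the units of the state.
- bot.get_obs(): the state, without advancing time (a new reading comes with each control period).
- vision.camera(name): name is "scene" or "side" or "wrist"; returns the picture (384x512x3 uint8, red, green, blue); there is no depth.
- vision.camera_model(name): a dict with "fov_y" (degrees; the focal length in pixels is half the picture's height over the tangent of half this angle, whatever the lens; pixels are square), "cx", "cy" (the principal point, pixels), "k1" (the pictures are not rectified: a ray, as slopes to the right and down, at radius r is drawn at 1 + k1 r^2 times it, then the intrinsics apply), "world_from_camera" (4x4, takes a point from camera to world coordinates); the wrist camera has in their place "hand_eye" (4x4, takes a point from camera to tool coordinates, whose origin is the TCP and whose axes are the flange's). Camera axes: x right, y down, z forward; pixel columns grow to the right and rows downward; lengths in m; the calibration is good to about 2 mm. A picture is of the moment at which its call begins: read the wrist's pose just before it. camera_model takes no time and is no camera call.
- workorder.job_done(): hands the job in; it is judged then, once.
Trained networks look in the newest picture that a camera, given by its name, has taken for a name from the list of things; names that differ only in an ending like _2 or _b are one class to them, and where a whole thing is asked for, a point or a joint stands for the part that bears it (a point fixed in the world has none). Each returns a list of dicts, best first, with "conf" (0 to 1); they miss things now and then, are a little off and sometimes report something else, mostly with a low value. They report only what shows in the picture. A call takes as long as a camera call. They do not tell look-alikes from the thing itself.
- boxes_of(camera, target): "rect" ([centre column, centre row, width, height] in pixels, round what is visible of it).
The state is a dict: "clock": time; "joint_pos": joint angles; "joint_vel": joint speeds; "tau": joint torques, N m; "eef_pos": TCP position; "tool_rot": TCP orientation; "ft_force": force on the tool from outside, world axes, zero at the start; "ft_torque": the same for the moment, N m; "grip_width": finger opening in m; "grasp_force": force on a finger pad.
Only numpy, scipy, OpenCV 4.12 (cv2) and the standard library are available. Lean on these libraries where they do the work, as an engineer would, in place of code of your own. Each camera call takes 0.05 s, during which the arm holds its last target. There are 200 camera calls.

### The job

Lift the loose cover off the tray by its knob and stand it aside on the bench. Under it are three sealed metal cases, one of which has a loose part in it: find the one that rattles when it is shaken, and finish holding it out, still and level, in the air over the round steel pan, a good hand's breadth or more above the bench, without letting go. The two that do not rattle must stand in the tray, and the pan and the other things on the bench stay where they are.

Things in the scene. Friction and masses are not known exactly. Their poses are not given: they have to be found in the camera images.
- tray: flat fixed aluminium tray, 256 x 128 mm, rim 14 mm high and 4 mm thick, floor 5 mm above the bench; origin at the centre of its underside, x along its length (the row of cases). The bench is free on both its sides; a fixed 230 mm high water bath stands further left (y over 0.19)
- cover: loose grey plastic cover, an upside-down open box 240 x 112 mm, 60 mm high, walls 4 mm, 0.2 to 0.4 kg, standing over the cases inside the tray's rim with 4 mm of play; in the middle of its top a black upright cylindrical knob, 24 mm across, from 63 to 104 mm above the lower edge. Origin: centre of its lower edge, x along its length, z up. Lift it 60 mm before moving it sideways
- case_a: sealed hollow oblong aluminium case with a screwed-down lid, 44 (x) x 84 (y) x 44 mm high, 0.4 to 0.5 kg (weights differ and tell nothing); one of three alike, side by side 80 mm apart along the tray's x, long sides across it, under the cover at the start. Origin: centre of the underside, z up. Any one of the three may rattle
- case_b: same kind, size and origin as case_a. In two of the three the content is packed tight; in the other a 0.3 kg, 26 mm steel ball is loose and can roll 25 mm either way from the middle along the case's length (y); on the level it stays where it stopped
- case_c: same kind, size and origin as case_a. A jerk or a tilt of 10 to 20 degrees along y sends the ball to the end: a knock, and then the case hangs out of balance that way, a moment of 0.07 Nm felt at the wrist, the other way after a jerk back; a packed one keeps its balance
- pan: loose shallow round steel pan, 80 mm across, 12 mm high; origin at the centre of its underside. The place over which to hold the case
- wax_block: bystander: block of paraffin wax, 32 x 44 x 18 mm; origin at the centre of its underside
- wash_bottle: bystander: white squeeze wash bottle with a bent spout, 66 x 93 x 182 mm; origin at the centre of its underside
- moulds: bystander: stack of steel base moulds, 30 x 39 x 22 mm; origin at the centre of its underside
- cassette: bystander: embedding cassette with wax block, 40 x 28 x 11 mm; origin at the centre of its underside
Not all that is in view belongs to the job. Several things look just like the pan: the one meant starts farthest to the robot's right.

How it is judged:
On the way:
1. the cover stands upright on the bench beside the tray, let go (horizontal distance between cover and tray above 0.11 m and height (world z) of cover below 0.004 m and angle between cover's own z axis and vertical below 0.06 rad and contact force between cover and the fingers below 0.2 N), for 0.2 s.
At the end, for the whole second after the job is handed in: the rattling case is held still in the fingers, tilted under 15 degrees, within 50 mm sideways of the pan's centre, underside over 90 mm above the bench; the other two stand in the tray; the cover stands on the bench clear of the tray; the pan moved under 30 mm (all of step 1 and (((distance between loose_part and case_a below 0.045 m and horizontal distance between case_a and pan below 0.05 m and height (world z) of case_a above 0.09 m and angle between case_a's own z axis and vertical below 0.26 rad and contact force between case_a and the fingers above 1 N and linear speed of case_a below 0.05 m/s) and (x of case_b in the frame of tray between -0.125 and 0.125 m and y of case_b in the frame of tray between -0.06 and 0.06 m and height (world z) of case_b between 0.002 and 0.009 m and angle between case_b's own z axis and vertical below 0.08 rad and contact force between case_b and the fingers below 0.2 N) and (x of case_c in the frame of tray between -0.125 and 0.125 m and y of case_c in the frame of tray between -0.06 and 0.06 m and height (world z) of case_c between 0.002 and 0.009 m and angle between case_c's own z axis and vertical below 0.08 rad and contact force between case_c and the fingers below 0.2 N)) or ((distance between loose_part and case_b below 0.045 m and horizontal distance between case_b and pan below 0.05 m and height (world z) of case_b above 0.09 m and angle between case_b's own z axis and vertical below 0.26 rad and contact force between case_b and the fingers above 1 N and linear speed of case_b below 0.05 m/s) and (x of case_a in the frame of tray between -0.125 and 0.125 m and y of case_a in the frame of tray between -0.06 and 0.06 m and height (world z) of case_a between 0.002 and 0.009 m and angle between case_a's own z axis and vertical below 0.08 rad and contact force between case_a and the fingers below 0.2 N) and (x of case_c in the frame of tray between -0.125 and 0.125 m and y of case_c in the frame of tray between -0.06 and 0.06 m and height (world z) of case_c between 0.002 and 0.009 m and angle between case_c's own z axis and vertical below 0.08 rad and contact force between case_c and the fingers below 0.2 N)) or ((distance between loose_part and case_c below 0.045 m and horizontal distance between case_c and pan below 0.05 m and height (world z) of case_c above 0.09 m and angle between case_c's own z axis and vertical below 0.26 rad and contact force between case_c and the fingers above 1 N and linear speed of case_c below 0.05 m/s) and (x of case_a in the frame of tray between -0.125 and 0.125 m and y of case_a in the frame of tray between -0.06 and 0.06 m and height (world z) of case_a between 0.002 and 0.009 m and angle between case_a's own z axis and vertical below 0.08 rad and contact force between case_a and the fingers below 0.2 N) and (x of case_b in the frame of tray between -0.125 and 0.125 m and y of case_b in the frame of tray between -0.06 and 0.06 m and height (world z) of case_b between 0.002 and 0.009 m and angle between case_b's own z axis and vertical below 0.08 rad and contact force between case_b and the fingers below 0.2 N))) and distance of pan from where it was at the start of the episode below 0.03 m); the arm keeps its last pose, push and grip.
It fails at once if a bystander is moved by more than 30 mm (distance of any of wax_block, wash_bottle, moulds, cassette from where it was at the start of the episode above 0.03 m).
It also fails if it takes over 72 s, if anything falls off the work surface, if the arm or the gripper's body presses on something with over 40 N, if the wrist force passes 120 N, or if a joint passes its speed limit or range.

## Working session

There is one attempt and no reset: what is moved stays moved. The work goes in short steps, Python scripts to look and compute and a tool call to move; the robot and the scene stay as the last step left them, time stands still between calls to the robot, and variables do not carry over. Pictures are saved under pics/ and viewed, at most 10 in all, crops included, and the job is handed in when it is done.

Besides the shell and the picture viewer there is one more tool, called as name(argument=value, ...) on one line, values as JSON. send_rows: Moves the arm, as the interface text tells. Its arguments: {"type":"object","properties":{"motion":{"type":"string"}},"required":["motion"]}

```bash
mkdir -p pics; ls
cat > h.py <<'E'
import numpy as np, cv2
from workcell import bot, vision, workorder, boxes_of
from scipy.spatial.transform import Rotation as R
def cam(n):
    m=vision.camera_model(n); f=192/np.tan(np.radians(m['fov_y'])/2)
    if 'world_from_camera' in m: T=np.array(m['world_from_camera'])
    else:
        o=bot.get_obs(); W=np.eye(4); W[:3,:3]=R.from_quat(o['tool_rot']).as_matrix(); W[:3,3]=o['eef_pos']; T=W@np.array(m['hand_eye'])
    return m,f,T
def ray(n,px,z):
    m,f,T=cam(n); d=np.array([(px[0]-m['cx'])/f,(px[1]-m['cy'])/f]); u=d.copy()
    for _ in range(20): u=d/(1+m['k1']*(u@u))
    v=T[:3,:3]@np.array([u[0],u[1],1]); p=T[:3,3]
    return p+v*(z-p[2])/v[2]
def proj(n,P):
    m,f,T=cam(n); c=np.linalg.inv(T)@np.append(P,1); u=c[:2]/c[2]; u=u*(1+m['k1']*(u@u)); return u*f+[m['cx'],m['cy']]
def save(n,name):
    im=np.array(vision.camera(n)); cv2.imwrite('pics/'+name,im[:,:,::-1]); return im
E
python3 - <<'E'
from h import *
np.set_printoptions(precision=3,suppress=True)
for n in ['scene','side']:
    save(n,n+'0.png'); print(n,cam(n)[2][:3,3])
    for t in ['cover','tray','pan','wax_block','wash_bottle','moulds','cassette']:
        for b in boxes_of(n,t)[:4]: print(t,round(b['conf'],2),np.round(b['rect']),ray(n,b['rect'][:2],0.01))
o=bot.get_obs(); print(o['clock'],o['tool_rot'],o['ft_force'],o['ft_torque'],o['grip_width']); print(vision.camera_model('wrist'))
a=cv2.imread('pics/scene0.png');
E
```

```text
pics
scene [ 0.013 -0.374  0.644]
cover 0.59 [218. 211. 104.  96.] [ 0.539 -0.011  0.01 ]
tray 0.74 [220. 228. 110.  82.] [ 0.495 -0.039  0.01 ]
pan 0.9 [149. 223.  37.  28.] [0.442 0.111 0.01 ]
pan 0.79 [298. 175.  30.  22.] [ 0.73 -0.13  0.01]
pan 0.73 [366. 252.  38.  32.] [ 0.558 -0.345  0.01 ]
pan 0.73 [181. 178.  34.  16.] [0.602 0.131 0.01 ]
wax_block 0.81 [338. 199.  20.  18.] [ 0.687 -0.246  0.01 ]
wash_bottle 0.95 [218. 123.  25.  56.] [0.856 0.171 0.01 ]
moulds 0.68 [182. 152.  16.  13.] [0.693 0.189 0.01 ]
cassette 0.73 [314. 292.  13.  26.] [ 0.426 -0.28   0.01 ]
cassette 0.48 [183. 153.  11.  14.] [0.689 0.185 0.01 ]
side [0.614 0.71  0.686]
cover 0.64 [293. 244. 119.  15.] [0.534 0.031 0.01 ]
cover 0.56 [291. 218. 122.  60.] [ 0.533 -0.052  0.01 ]
tray 0.87 [290. 247. 124.  10.] [0.54  0.037 0.01 ]
pan 0.8 [201. 198.  37.  19.] [ 0.737 -0.119  0.01 ]
pan 0.72 [249. 282.  20.  33.] [0.622 0.133 0.01 ]
pan 0.66 [275. 145.  25.  20.] [ 0.558 -0.345  0.01 ]
wax_block 0.59 [224. 169.  19.  13.] [ 0.69  -0.233  0.01 ]
wash_bottle 0.97 [151. 255.  57.  83.] [0.819 0.063 0.01 ]
moulds 0.68 [206. 307.  22.  25.] [0.698 0.191 0.01 ]
0.8 [0.707 0.707 0.    0.   ] [ 0.735  0.051 -0.232] [0.029 0.006 0.023] 0.08517142847458561
{'fov_y': 66.26404520658606, 'cx': 251.9871235636146, 'cy': 190.1786808223279, 'k1': -0.059331059671639, 'hand_eye': array([[-0.   , -0.955, -0.296,  0.076],
       [ 1.   ,  0.   , -0.   , -0.   ],
       [ 0.   , -0.296,  0.955, -0.143],
       [ 0.   ,  0.   ,  0.   ,  1.   ]])}
```

View pics/scene0.png

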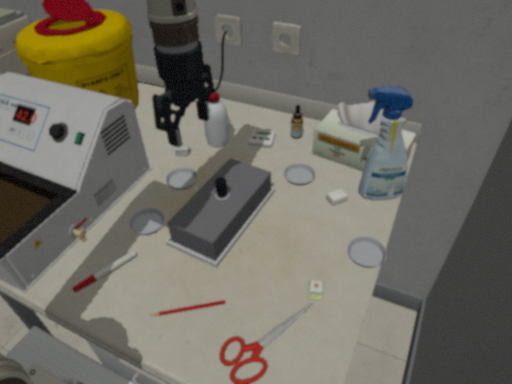

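View pics/side0.png

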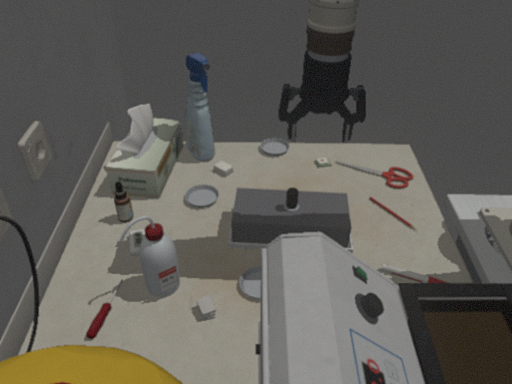

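The pan look-alikes in the scene picture are at (149,223), (181,178), (298,175) and (366,252). The one farthest to the robot's right is (366,252), at about (0.558,-0.345). The cover knob is at (221,188). Next: a close crop and the wrist view.

Run:
```python
from h import *
np.set_printoptions(precision=3,suppress=True)
w=save('wrist','w0.png'); s=cv2.imread('pics/scene0.png')
a=cv2.resize(s[145:275,160:290],(390,390),interpolation=cv2.INTER_CUBIC); b=cv2.resize(s[187:317,300:430],(390,390),interpolation=cv2.INTER_CUBIC)
cv2.imwrite('pics/m0.png',np.vstack([np.hstack([a,b]),]))
for c in [(216,261),(170,240)]: print('tray',c,ray('scene',c,.014))
print(ray('scene',(221,179),.109),ray('side',(292,189),.109))
```

```text
tray (216, 261) [ 0.41  -0.079  0.014]
tray (170, 240) [0.418 0.037 0.014]
[ 0.54  -0.026  0.109] [ 0.537 -0.028  0.109]
```

View pics/m0.png

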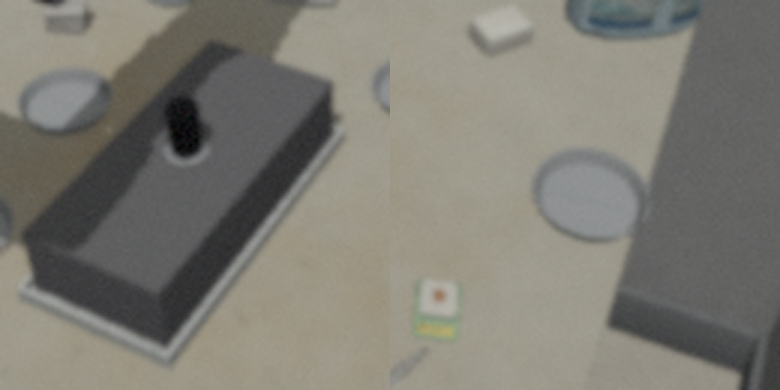

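View pics/w0.png

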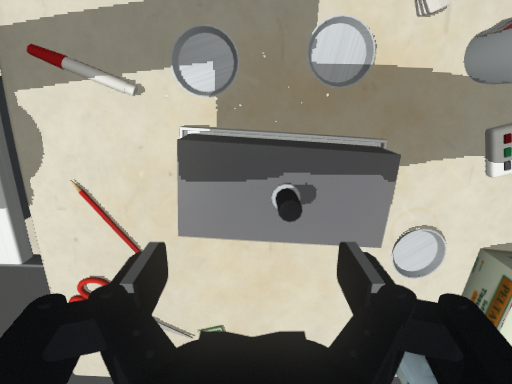

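The wrist view shows the knob top at (289,208), the cover's lower top edge from (179,236) to (381,247), and the tray's far rim from (181,128) to (385,142). The crop shows a plain shallow pan at (366,252).

Run:
```python
from h import *
np.set_printoptions(precision=4,suppress=True)
for c,z in [((179,236),.065),((381,247),.065),((181,128),.014),((385,142),.014),((289,208),.109),((178,139),.065),((400,154),.065)]: print(c,ray('wrist',c,z))
for b in boxes_of('wrist','pan'): print(b)
```

```text
(179, 236) [ 0.4148 -0.0753  0.065 ]
(381, 247) [ 0.6527 -0.0902  0.065 ]
(181, 128) [0.4137 0.0433 0.014 ]
(385, 142) [0.6639 0.0269 0.014 ]
(289, 208) [ 0.5352 -0.024   0.109 ]
(178, 139) [0.422  0.0366 0.065 ]
(400, 154) [0.6589 0.0211 0.065 ]
{'rect': [206.2, 60.1, 74.9, 75.4], 'conf': 0.77}
{'rect': [419.2, 253.3, 53.9, 46.7], 'conf': 0.65}
{'rect': [341.8, 48.7, 70.9, 74.0], 'conf': 0.6}
```

send_rows(motion="-1 -2.7 3.7 2 0.0645; -1 -2.7 3.7 6 0.0645; -1 -2.7 3.7 10.5 0.0645; -1 -2.7 3.7 14 0.0645; -1 -2.7 3.7 15.8 0.0645")

```text
clock: 1.4
eef_pos: [0.5345, -0.027, 0.0696]
tool_rot: [0.73, 0.684, -0.002, -0.002]
ft_force: [-0.3, 0.5, -0.2]
grip_width: 0.0856
grasp_force: 0.0
```

Run:
```python
from h import *
save('wrist','w1.png'); o=bot.get_obs(); print(o['eef_pos'],o['tool_rot'],o['ft_force']); print(proj('wrist',[.537,-.027,.109]))
```

```text
[ 0.53326665 -0.0269333   0.06780247] [ 0.72961387  0.68384443 -0.00314567 -0.00324006] [-0.76022688 -0.20756167 -1.65382318]
[261.0107268  294.04184677]
```

View pics/w1.png

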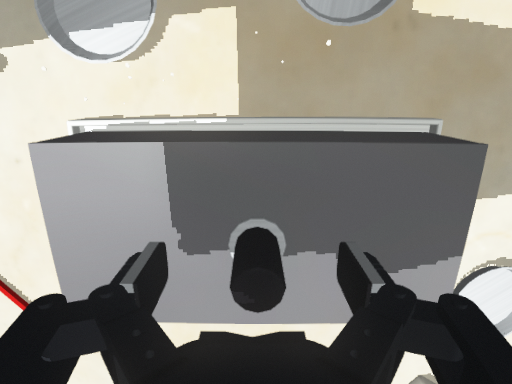

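The knob is centred between the fingers (top at (258,288)) and the view is square to the tray. Raising slightly and closing.

send_rows(motion="-1 0 0.3 -0.4 0; 0.3 0 0.3 -0.4 0; 1 0 0.3 -0.4 0; 1 0 0.3 -0.4 0; 1 0 0.3 -0.4 0")

```text
clock: 1.95
eef_pos: [0.5401, -0.0272, 0.0783]
tool_rot: [0.73, 0.684, 0.0, 0.0]
ft_force: [-6.8, 0.8, 6.5]
grip_width: 0.0282
grasp_force: 3.9
```

send_rows(motion="1 0 0 0 0; 1 0 0 -0.5 0; 1 0 0 -2 0; 1 0 0 -4 0; 1 0 0 -6 0")

```text
clock: 2.45
eef_pos: [0.5392, -0.0271, 0.1372]
tool_rot: [0.73, 0.684, -0.001, -0.001]
ft_force: [0.5, 0.5, -3.3]
grip_width: 0.0226
grasp_force: 59.0
```

Run:
```python
from h import *
o=bot.get_obs(); print(o)
```

```text
{'clock': 2.45, 'joint_pos': array([-5.03137750e-02,  3.78192941e-01, -5.49765815e-02,  1.13972748e+00,
        3.41281632e-05,  1.58500995e+00]), 'joint_vel': array([ 7.24459404e-04, -1.75665573e-01,  3.09780940e-01,  4.72095118e-01,
        4.37442944e-04,  1.67633294e-03]), 'tau': array([ 2.26244811e-04, -4.33489645e+01,  2.38748145e+01, -4.68591442e-01,
       -2.88729367e-03,  5.41704333e-05]), 'eef_pos': array([ 0.53922171, -0.02714282,  0.13721215]), 'tool_rot': array([ 7.29548316e-01,  6.83928469e-01, -7.16894560e-04, -7.67833090e-04]), 'ft_force': array([ 0.52345384,  0.50097342, -3.30380926]), 'ft_torque': array([ 0.06505908, -0.04718584,  0.0195873 ]), 'grasp_force': 58.999473452568054, 'grip_width': 0.022552474266966382}
```

send_rows(motion="1 0 0 -0.5 0; 1 -3 0 -1 0; 1 -6 0 -1 0; 1 -9.5 0 -1 0; 1 -13 0 -1 0")

```text
clock: 2.95
eef_pos: [0.5309, -0.1577, 0.1462]
tool_rot: [0.729, 0.684, -0.0, -0.001]
ft_force: [0.9, -0.3, -3.8]
grip_width: 0.0223
grasp_force: 59.1
```

send_rows(motion="1 -2 0 0 0; 1 -2.8 0 1 0; 1 -2.8 0 3 0; 1 -2.8 0 5 0; 1 -2.8 0 6.3 0")

```text
clock: 3.45
eef_pos: [0.5282, -0.1836, 0.0813]
tool_rot: [0.729, 0.684, -0.001, -0.002]
ft_force: [-1.1, 0.4, -2.7]
grip_width: 0.0224
grasp_force: 59.1
```

send_rows(motion="1 0 0 0.4 0; 1 0 0 0.8 0; 1 0 0 1.1 0; 1 0 0 1.1 0")

```text
clock: 3.85
eef_pos: [0.5304, -0.1848, 0.0739]
tool_rot: [0.729, 0.684, 0.0, 0.001]
ft_force: [-0.1, -0.4, -2.8]
grip_width: 0.0221
grasp_force: 59.2
```

Run:
```python
from h import *
np.set_printoptions(precision=3,suppress=True)
o=bot.get_obs(); print(o['eef_pos'],o['ft_force'],o['ft_torque'],o['tool_rot'])
save('scene','s2.png')
```

```text
[ 0.53  -0.185  0.074] [-0.052 -0.415 -2.85 ] [-0.011  0.014 -0.052] [0.729 0.684 0.    0.001]
```

View pics/s2.png

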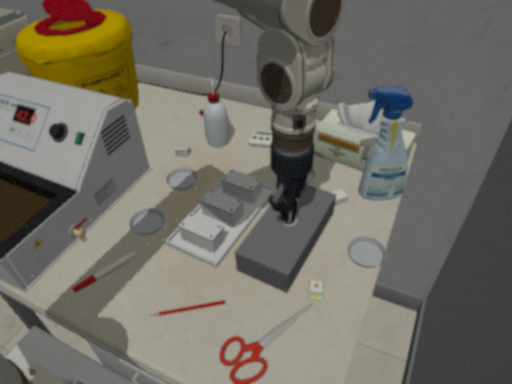

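The cover hangs just above the bench beside the tray, and three cases show at about (241,184), (222,205) and (203,232). The cassette at (315,290) and the wax block at (340,197) are clear of it. Lowering to contact.

send_rows(motion="1 0 0 0.15 0; 1 0 0 0.25 0; 1 0 0 0.35 0")

```text
clock: 4.2
eef_pos: [0.5307, -0.1852, 0.073]
tool_rot: [0.73, 0.684, 0.001, 0.001]
ft_force: [-6.0, 2.5, 16.8]
grip_width: 0.0223
grasp_force: 61.5
```

Contact. Opening, then rising and moving over the tray.

send_rows(motion="1 0 0 -0.2 0; 0.3 0 0 -0.2 0; -0.5 0 0 -0.2 0; -1 0 0 -0.2 0; -1 0 0 -0.2 0")

```text
clock: 4.7
eef_pos: [0.5299, -0.1849, 0.0717]
tool_rot: [0.73, 0.684, 0.0, 0.0]
ft_force: [0.6, -0.6, -0.9]
grip_width: 0.0718
grasp_force: 0.0
```

send_rows(motion="-1 0 0 -2 0; -1 0 0 -6 0; -1 0 0 -10 0; -1 4 0 -13 0; -1 8 0 -14 0")

```text
clock: 5.2
eef_pos: [0.5371, -0.1056, 0.2158]
tool_rot: [0.731, 0.683, 0.002, 0.003]
ft_force: [0.3, -0.8, -0.6]
grip_width: 0.0856
grasp_force: 0.0
```

Run:
```python
from h import *
np.set_printoptions(precision=4,suppress=True)
o=bot.get_obs(); print(o['eef_pos'],o['ft_force'],o['ft_torque'],o['tool_rot'])
save('wrist','w3.png')
for t in ['case_a','cover','tray','pan']:
    for b in boxes_of('wrist',t): print(t,b,ray('wrist',b['rect'][:2],.049))
```

```text
[ 0.5371 -0.1056  0.2158] [ 0.2983 -0.8102 -0.6495] [ 0.0603 -0.0786  0.0662] [0.7306 0.6828 0.0021 0.0029]
case_a {'rect': [246.2, 94.5, 45.2, 87.1], 'conf': 0.98} [ 0.536  -0.0202  0.049 ]
case_a {'rect': [168.2, 98.0, 54.5, 88.2], 'conf': 0.83} [ 0.4573 -0.0185  0.049 ]
case_a {'rect': [324.5, 94.3, 57.3, 84.6], 'conf': 0.79} [ 0.6147 -0.0243  0.049 ]
cover {'rect': [250.7, 234.7, 220.2, 107.4], 'conf': 0.56} [ 0.5299 -0.1755  0.049 ]
pan {'rect': [413.4, 175.4, 64.5, 60.3], 'conf': 0.71} [ 0.7094 -0.1178  0.049 ]
pan {'rect': [251.3, 234.6, 223.3, 108.0], 'conf': 0.71} [ 0.5289 -0.1763  0.049 ]
pan {'rect': [280.1, 315.4, 49.9, 37.2], 'conf': 0.69} [ 0.558  -0.2915  0.049 ]
```

View pics/w3.png

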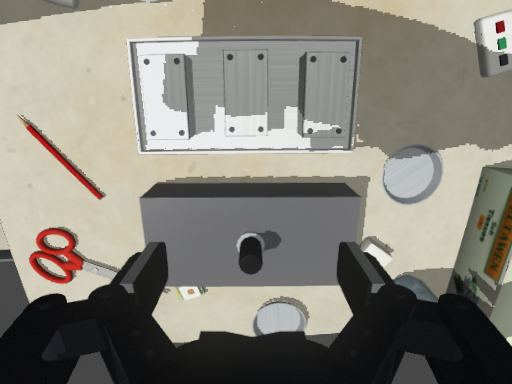

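The wrist view shows the cover standing free (knob at (251,250)) and three cases in the tray at columns 168, 246 and 324, row ~95. Starting with the middle case.

send_rows(motion="-0.45 4 -0.3 2 0; -0.45 7.9 -0.5 5 0; -0.45 7.9 -0.5 9 0; -0.45 7.9 -0.5 12 0; -0.45 7.9 -0.5 14 0")

```text
clock: 5.95
eef_pos: [0.5326, -0.0266, 0.0681]
tool_rot: [0.73, 0.684, -0.002, -0.002]
ft_force: [-0.2, -0.1, 0.8]
grip_width: 0.062
grasp_force: 0.0
```

Run:
```python
from h import *
np.set_printoptions(precision=4,suppress=True)
o=bot.get_obs(); print(o['eef_pos'],o['tool_rot'],o['grip_width'])
save('wrist','w4.png')
for b in boxes_of('wrist','case_a'): print(b,ray('wrist',b['rect'][:2],.049))
```

```text
[ 0.5326 -0.0266  0.0681] [ 0.7299  0.6835 -0.0021 -0.0019] 0.062043818163208905
{'rect': [128.8, 220.5, 101.7, 140.7], 'conf': 0.75} [ 0.4573 -0.0151  0.049 ]
{'rect': [259.1, 216.4, 77.2, 143.8], 'conf': 0.75} [ 0.5357 -0.0171  0.049 ]
{'rect': [387.8, 217.6, 102.5, 140.5], 'conf': 0.56} [ 0.6122 -0.0229  0.049 ]
```

View pics/w4.png

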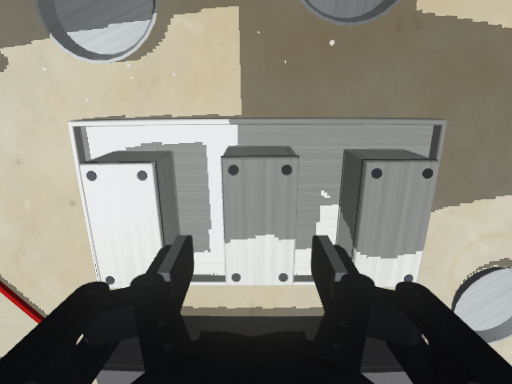

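The middle case's top spans columns 222–298 and rows 156–286, between the fingers. Descending.

send_rows(motion="-0.45 0.3 -0.1 2 0; -0.45 0.3 -0.1 4 0; -0.45 0.3 -0.1 5.3 0; -0.45 0.3 -0.1 6 0; -0.45 0.3 -0.1 6 0")

```text
clock: 6.55
eef_pos: [0.5339, -0.0232, 0.0113]
tool_rot: [0.73, 0.684, -0.0, -0.0]
ft_force: [-0.6, -0.0, -0.8]
grip_width: 0.0615
grasp_force: 0.0
```

send_rows(motion="0 0 0 0 0; 0.6 0 0 0 0; 1 0 0 0 0; 1 0 0 0 0; 1 0 0 0 0")

```text
clock: 7.05
eef_pos: [0.536, -0.023, 0.0132]
tool_rot: [0.73, 0.684, 0.001, 0.001]
ft_force: [2.2, -1.3, 5.6]
grip_width: 0.043
grasp_force: 62.5
```

send_rows(motion="1 0 0 -0.5 0; 1 0 0 -2 0; 1 0 0 -5 0; 1 0 0 -8 0; 1 0 0 -8 0")

```text
clock: 7.55
eef_pos: [0.5359, -0.0227, 0.0948]
tool_rot: [0.729, 0.684, 0.002, 0.002]
ft_force: [1.7, 0.2, -4.3]
grip_width: 0.0438
grasp_force: 63.3
```

```bash
cat > ft.py <<'E'
from h import *
np.set_printoptions(precision=3,suppress=True)
o=bot.get_obs(); print(o['clock'],o['eef_pos'],o['ft_force'],o['ft_torque'],o['grip_width'],o['grasp_force'])
E
python3 ft.py
```

```text
7.55 [ 0.536 -0.023  0.095] [ 1.701  0.15  -4.271] [-0.015 -0.107  0.045] 0.04376170882564826 63.328223526477814
```

send_rows(motion="1 0.7 0 -1 0; 1 2.5 0 -2 0; 1 7 0 -2 0; 1 7 0 -2 0; 1 7 0 -2 0")

```text
clock: 8.05
eef_pos: [0.5369, 0.0484, 0.1099]
tool_rot: [0.729, 0.685, -0.002, -0.001]
ft_force: [-1.2, 0.2, -3.5]
grip_width: 0.0433
grasp_force: 63.8
```

send_rows(motion="1 0 0 0 0; 1 0 0 0 0; 1 0 0 0 0")

```text
clock: 8.35
eef_pos: [0.5384, 0.0462, 0.1114]
tool_rot: [0.73, 0.683, -0.0, -0.0]
ft_force: [-0.5, -0.7, -3.8]
grip_width: 0.0433
grasp_force: 63.8
```

```bash
python3 ft.py; python3 -c "
from h import *
vision.camera('side')"; python3 ft.py
```

```text
8.35 [0.538 0.046 0.111] [-0.525 -0.736 -3.816] [ 0.021 -0.035 -0.016] 0.043342167235359594 63.8185653090477
8.4 [0.539 0.046 0.112] [ 0.465  0.83  -4.873] [0.037 0.034 0.033] 0.043600666582361815 63.818486630916595
```

send_rows(motion="1 -0.7 0 0 0; 1 -2.5 0 0 0; 1 -7 0 0 0; 1 -7 0 0 0; 1 -7 0 0 0")

```text
clock: 8.9
eef_pos: [0.5341, -0.0245, 0.1119]
tool_rot: [0.731, 0.683, 0.0, -0.0]
ft_force: [-0.1, 0.0, -4.6]
grip_width: 0.0433
grasp_force: 64.1
```

send_rows(motion="1 0 0 0 0; 1 0 0 0 0; 1 0 0 0 0")

```text
clock: 9.2
eef_pos: [0.5343, -0.0221, 0.1118]
tool_rot: [0.729, 0.684, 0.0, -0.0]
ft_force: [0.1, -0.4, -5.0]
grip_width: 0.0432
grasp_force: 64.1
```

```bash
python3 ft.py; python3 -c "
from h import *
vision.camera('side')"; python3 ft.py
```

```text
9.2 [ 0.534 -0.022  0.112] [ 0.055 -0.449 -4.996] [ 0.033 -0.025 -0.032] 0.04323082780963548 64.09602999687195
9.25 [ 0.534 -0.022  0.112] [ 0.075  0.095 -4.447] [ 0.038  0.049 -0.002] 0.04312548590242506 64.0962079167366
```

The moment is unchanged by the jerks, so this one is packed. Putting it back and trying the left one.

send_rows(motion="1 0 0 3 0; 1 0 0 6.5 0; 1 0 0 8.5 0; 1 0 0 9.5 0; 1 0 0 9.8 0")

```text
clock: 9.75
eef_pos: [0.5329, -0.0222, 0.0133]
tool_rot: [0.729, 0.684, -0.001, -0.001]
ft_force: [-9.5, 1.9, 10.0]
grip_width: 0.0433
grasp_force: 66.1
```

send_rows(motion="1 0 0 0.1 0; 1 0 0 0.2 0; 1 0 0 0.2 0")

```text
clock: 10.05
eef_pos: [0.5357, -0.0227, 0.0132]
tool_rot: [0.729, 0.684, 0.001, 0.001]
ft_force: [-0.6, 0.6, -0.5]
grip_width: 0.0431
grasp_force: 64.6
```

```bash
python3 ft.py
```

```text
10.05 [ 0.536 -0.023  0.013] [-0.628  0.588 -0.512] [0.1   0.169 0.05 ] 0.04305527112390787 64.60132598876953
```

send_rows(motion="0 0 0 0 0; -0.45 0 0 0 0; -0.45 0 0 0 0; -0.45 0 0 -1 0; -0.45 0 0 -5 0")

```text
clock: 10.55
eef_pos: [0.5306, -0.0228, 0.059]
tool_rot: [0.73, 0.684, -0.003, -0.003]
ft_force: [-0.3, -0.0, -0.6]
grip_width: 0.062
grasp_force: 0.0
```

send_rows(motion="-0.45 0 -1 -3 0; -0.45 -0.1 -4.5 -4 0; -0.45 -0.2 -7.9 -3 0; -0.45 -0.2 -7.9 -2 0; -0.45 -0.2 -7.9 -1 0")

```text
clock: 11.05
eef_pos: [0.4555, -0.0198, 0.0723]
tool_rot: [0.73, 0.684, 0.001, 0.001]
ft_force: [-0.4, 0.3, 0.1]
grip_width: 0.0621
grasp_force: 0.0
```

```bash
python3 ft.py
python3 - <<'E'
from h import *
vision.camera('wrist')
for b in boxes_of('wrist','case_a'): print(b,ray('wrist',b['rect'][:2],.049))
E
```

```text
11.05 [ 0.456 -0.02   0.072] [-0.449  0.27   0.111] [ 0.004 -0.029 -0.027] 0.06207309164585029 0.0
{'rect': [376.4, 215.2, 97.1, 135.3], 'conf': 0.72} [ 0.53143269 -0.01555732  0.049     ]
{'rect': [467.8, 216.6, 86.5, 126.9], 'conf': 0.65} [ 0.59033006 -0.0206871   0.049     ]
```

send_rows(motion="-0.45 0 0 2 0; -0.45 0 0 4 0; -0.45 0 0 5.3 0; -0.45 0 0 6 0; -0.45 0 0 6 0")

```text
clock: 11.65
eef_pos: [0.4555, -0.0197, 0.011]
tool_rot: [0.73, 0.684, -0.001, -0.001]
ft_force: [0.1, -0.1, 0.2]
grip_width: 0.0619
grasp_force: 0.0
```

send_rows(motion="0 0 0 0 0; 0.6 0 0 0 0; 1 0 0 0 0; 1 0 0 0 0; 1 0 0 0 0")

```text
clock: 12.15
eef_pos: [0.4561, -0.0197, 0.0125]
tool_rot: [0.73, 0.684, 0.001, 0.001]
ft_force: [0.2, -0.1, 4.2]
grip_width: 0.0435
grasp_force: 63.1
```

send_rows(motion="1 0 0 -0.5 0; 1 0 0 -2 0; 1 0 0 -5 0; 1 0 0 -8 0; 1 0 0 -10 0")

```text
clock: 12.65
eef_pos: [0.4551, -0.0197, 0.1132]
tool_rot: [0.73, 0.684, 0.0, 0.0]
ft_force: [0.7, -0.2, -3.8]
grip_width: 0.0434
grasp_force: 62.5
```

send_rows(motion="1 0.7 0 0 0; 1 2.5 0 0 0; 1 7 0 0 0; 1 7 0 0 0; 1 7 0 0 0")

```text
clock: 13.15
eef_pos: [0.4583, 0.0512, 0.1101]
tool_rot: [0.729, 0.685, -0.002, -0.001]
ft_force: [-1.3, -0.8, -4.5]
grip_width: 0.0429
grasp_force: 63.5
```

send_rows(motion="1 0 0 0 0; 1 0 0 0 0; 1 0 0 0 0")

```text
clock: 13.45
eef_pos: [0.4596, 0.0493, 0.1115]
tool_rot: [0.73, 0.683, -0.0, -0.0]
ft_force: [1.1, -1.1, -3.4]
grip_width: 0.0433
grasp_force: 63.5
```

```bash
python3 ft.py; python3 -c "
from h import *
vision.camera('side')"; python3 ft.py
```

```text
13.45 [0.46  0.049 0.111] [ 1.1   -1.127 -3.449] [ 0.056 -0.032  0.005] 0.0433350161046177 63.509114384651184
13.5 [0.46  0.049 0.112] [-0.387 -0.068 -4.213] [-0.003 -0.019  0.056] 0.043559722272664185 63.509168922901154
```

send_rows(motion="1 -0.7 0 0 0; 1 -2.5 0 0 0; 1 -7 0 0 0; 1 -7 0 0 0; 1 -7 0 0 0")

```text
clock: 14.0
eef_pos: [0.4551, -0.0212, 0.1119]
tool_rot: [0.731, 0.683, 0.0, -0.0]
ft_force: [-0.3, -0.0, -4.2]
grip_width: 0.0433
grasp_force: 64.3
```

send_rows(motion="1 0 0 0 0; 1 0 0 0 0; 1 0 0 0 0")

```text
clock: 14.3
eef_pos: [0.4553, -0.019, 0.1118]
tool_rot: [0.729, 0.685, 0.0, -0.0]
ft_force: [0.2, -0.6, -4.0]
grip_width: 0.0431
grasp_force: 64.3
```

```bash
python3 ft.py; python3 -c "
from h import *
vision.camera('side')"; python3 ft.py
```

```text
14.3 [ 0.455 -0.019  0.112] [ 0.243 -0.625 -3.969] [-0.011 -0.067  0.01 ] 0.043089978736917514 64.33072596788406
14.35 [ 0.455 -0.019  0.112] [-0.753  0.637 -5.127] [0.014 0.015 0.02 ] 0.043207833107119814 64.33054178953171
```

Also packed. Putting it back and testing the right one.

send_rows(motion="1 0 0 3 0; 1 0 0 6.5 0; 1 0 0 8.5 0; 1 0 0 9.5 0; 1 0 0 9.8 0")

```text
clock: 14.85
eef_pos: [0.4547, -0.0193, 0.0129]
tool_rot: [0.729, 0.684, -0.001, -0.001]
ft_force: [-0.6, 0.0, -4.4]
grip_width: 0.043
grasp_force: 64.7
```

send_rows(motion="1 0 0 0.1 0; 1 0 0 0.2 0; 1 0 0 0.2 0")

```text
clock: 15.15
eef_pos: [0.4563, -0.0197, 0.0127]
tool_rot: [0.73, 0.684, 0.001, 0.001]
ft_force: [-0.1, -0.4, -3.7]
grip_width: 0.0436
grasp_force: 64.7
```

send_rows(motion="0 0 0 0 0; -0.45 0 0 0 0; -0.45 0 0 0 0; -0.45 0 0 -2 0; -0.45 0 0 -6 0")

```text
clock: 15.65
eef_pos: [0.4529, -0.0197, 0.0705]
tool_rot: [0.73, 0.684, -0.002, -0.002]
ft_force: [1.0, 0.3, -0.4]
grip_width: 0.0619
grasp_force: 0.0
```

send_rows(motion="-0.45 0 0 -3 0; -0.45 0.1 4 -4 0; -0.45 0.2 8 -4 0; -0.45 0.4 12 -4 0; -0.45 0.4 15.8 -2 0")

```text
clock: 16.15
eef_pos: [0.618, -0.026, 0.0957]
tool_rot: [0.729, 0.684, 0.003, 0.003]
ft_force: [1.0, -0.5, 1.0]
grip_width: 0.0622
grasp_force: 0.0
```

send_rows(motion="-0.45 0 0 0 0; -0.45 0 0 1 0; -0.45 0 0 2 0; -0.45 0 0 2 0")

```text
clock: 16.55
eef_pos: [0.6111, -0.0258, 0.071]
tool_rot: [0.73, 0.684, -0.001, -0.001]
ft_force: [0.4, -0.3, -0.0]
grip_width: 0.0621
grasp_force: 0.0
```

```bash
python3 ft.py
python3 - <<'E'
from h import *
save('wrist','w5.png')
for b in boxes_of('wrist','case_a'): print(b,ray('wrist',b['rect'][:2],.049))
E
```

```text
16.55 [ 0.611 -0.026  0.071] [ 0.363 -0.332 -0.041] [0.005 0.037 0.034] 0.06206055631063418 0.0
{'rect': [42.9, 226.1, 85.7, 136.2], 'conf': 0.81} [ 0.47922818 -0.01668143  0.049     ]
{'rect': [265.1, 224.2, 74.6, 132.3], 'conf': 0.69} [ 0.62028486 -0.02371742  0.049     ]
{'rect': [136.1, 222.6, 93.9, 137.0], 'conf': 0.56} [ 0.54069689 -0.01771121  0.049     ]
```

View pics/w5.png

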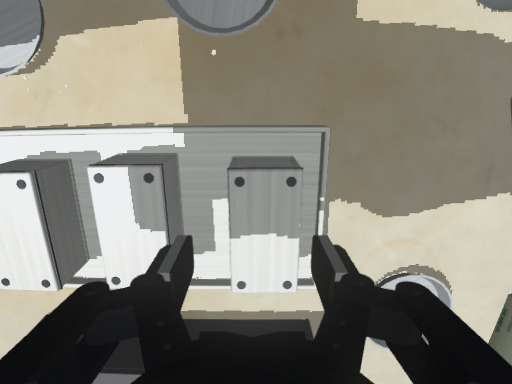

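The right case is centred at column 265 between the fingers (gap centred at 252), with the tray rim close at column 325. Both other cases stand in the tray. Shifting 6 mm, opening less and descending a little less, to clear the rim.

send_rows(motion="-0.27 0.2 0.6 0.5 0; -0.27 0.2 0.6 2 0; -0.27 0.2 0.6 4 0; -0.27 0.2 0.6 5.2 0; -0.27 0.2 0.6 5.5 0")

```text
clock: 17.15
eef_pos: [0.6183, -0.0241, 0.0154]
tool_rot: [0.729, 0.684, -0.001, -0.001]
ft_force: [-0.5, -0.2, -0.2]
grip_width: 0.054
grasp_force: 0.0
```

send_rows(motion="0.2 0 0 0 0; 0.6 0 0 0 0; 1 0 0 0 0; 1 0 0 0 0; 1 0 0 0 0")

```text
clock: 17.65
eef_pos: [0.6193, -0.0243, 0.0168]
tool_rot: [0.73, 0.684, -0.0, -0.0]
ft_force: [-0.3, -0.3, -3.5]
grip_width: 0.043
grasp_force: 61.6
```

send_rows(motion="1 0 0 -0.5 0; 1 0 0 -2 0; 1 0 0 -5 0; 1 0 0 -8 0; 1 0 0 -10 0")

```text
clock: 18.15
eef_pos: [0.6204, -0.0243, 0.1197]
tool_rot: [0.73, 0.684, 0.001, 0.001]
ft_force: [0.9, -0.2, -3.3]
grip_width: 0.0432
grasp_force: 61.8
```

send_rows(motion="1 0.7 0 0 0; 1 2.5 0 0 0; 1 7 0 0 0; 1 7 0 0 0; 1 7 0 0 0")

```text
clock: 18.65
eef_pos: [0.6223, 0.0482, 0.1145]
tool_rot: [0.728, 0.685, -0.002, -0.001]
ft_force: [-0.1, 0.7, -4.2]
grip_width: 0.043
grasp_force: 63.1
```

send_rows(motion="1 0 0 0 0; 1 0 0 0 0; 1 0 0 0 0")

```text
clock: 18.95
eef_pos: [0.6236, 0.0448, 0.1164]
tool_rot: [0.73, 0.683, -0.0, -0.0]
ft_force: [0.1, -0.9, -4.1]
grip_width: 0.0435
grasp_force: 63.2
```

```bash
python3 ft.py; python3 -c "
from h import *
vision.camera('side')"; python3 ft.py
```

```text
18.95 [0.624 0.045 0.116] [ 0.103 -0.939 -4.055] [-0.092  0.057 -0.011] 0.04347573536156141 63.24148267507553
19.0 [0.624 0.045 0.117] [ 0.278  0.544 -4.767] [-0.088  0.029 -0.003] 0.043020245904023195 63.23988676071167
```

send_rows(motion="1 -0.7 0 0 0; 1 -2.5 0 0 0; 1 -7 0 0 0; 1 -7 0 0 0; 1 -7 0 0 0")

```text
clock: 19.5
eef_pos: [0.6191, -0.0272, 0.117]
tool_rot: [0.731, 0.682, -0.0, 0.0]
ft_force: [-0.1, -0.0, -4.3]
grip_width: 0.0433
grasp_force: 63.2
```

send_rows(motion="1 0 0 0 0; 1 0 0 0 0; 1 0 0 0 0")

```text
clock: 19.8
eef_pos: [0.6194, -0.0235, 0.1168]
tool_rot: [0.729, 0.684, 0.0, -0.0]
ft_force: [-0.4, 0.2, -3.8]
grip_width: 0.0431
grasp_force: 63.1
```

```bash
python3 ft.py; python3 -c "
from h import *
vision.camera('side')"; python3 ft.py
```

```text
19.8 [ 0.619 -0.024  0.117] [-0.412  0.204 -3.763] [ 0.096 -0.007  0.012] 0.04305080873769504 63.14117252826691
19.85 [ 0.619 -0.024  0.117] [ 0.572  0.827 -3.7  ] [0.119 0.004 0.005] 0.0427972589329451 63.14119040966034
```

The moment flips from -0.09 to +0.11 Nm, so the right case is the rattling one. Working out the carry.

Run:
```python
from h import *
np.set_printoptions(precision=4,suppress=True)
print('spray',ray('scene',(381,197),0),ray('side',(203,158),0), 'scene tissue',ray('scene',(345,165),0.0))
for n in ['scene','side']:
    save(n,n+'6.png')
    for t in ['pan','wax_block','cassette','case_a','cover']:
        for b in boxes_of(n,t): print(n,t,round(b['conf'],2),np.round(b['rect']),ray(n,b['rect'][:2],.006))
```

```text
spray [ 0.7451 -0.3355  0.    ] [ 0.7488 -0.2959  0.    ] scene tissue [ 0.8279 -0.2232  0.    ]
scene pan 0.79 [366. 253.  40.  34.] [ 0.5599 -0.344   0.006 ]
scene pan 0.69 [298. 174.  27.  18.] [ 0.7367 -0.1276  0.006 ]
scene pan 0.66 [182. 180.  32.  16.] [0.5992 0.1279 0.006 ]
scene pan 0.61 [145. 222.  35.  26.] [0.4438 0.1239 0.006 ]
scene wax_block 0.49 [342. 195.  14.  16.] [ 0.7065 -0.2511  0.006 ]
scene cassette 0.81 [316. 291.  14.  20.] [ 0.4324 -0.2819  0.006 ]
scene cassette 0.37 [342. 197.  14.  17.] [ 0.7004 -0.2527  0.006 ]
scene case_a 0.89 [222. 207.  45.  37.] [ 0.5554 -0.0112  0.006 ]
scene case_a 0.7 [239. 152.  46.  37.] [0.757  0.0501 0.006 ]
scene case_a 0.59 [202. 232.  47.  38.] [ 0.4711 -0.0079  0.006 ]
scene cover 0.76 [286. 237. 100. 109.] [ 0.5323 -0.1799  0.006 ]
side pan 0.6 [248. 284.  23.  36.] [0.6237 0.1336 0.006 ]
side pan 0.6 [202. 197.  35.  20.] [ 0.735 -0.127  0.006]
side pan 0.5 [279. 144.   7.  13.] [ 0.5484 -0.3558  0.006 ]
side wax_block 0.56 [222. 167.  15.  11.] [ 0.6964 -0.2468  0.006 ]
side case_a 0.8 [330. 220.  22.  39.] [ 0.4473 -0.0489  0.006 ]
side case_a 0.73 [248. 180.  25.  41.] [ 0.6281 -0.1938  0.006 ]
side case_a 0.61 [290. 215.  24.  34.] [ 0.5341 -0.0654  0.006 ]
side cover 0.73 [304. 174.  79.  53.] [ 0.4901 -0.2214  0.006 ]
```

send_rows(motion="1 0 0 -1 0; 1 0 0 -3 0; 1 0 0 -5 0; 1 0 0 -6.5 0; 1 -1 -0.3 -7 0")

```text
clock: 20.95
eef_pos: [0.6174, -0.0334, 0.1899]
tool_rot: [0.729, 0.685, 0.002, 0.002]
ft_force: [0.9, -0.3, -4.3]
grip_width: 0.0432
grasp_force: 63.1
```

send_rows(motion="1 -2 -0.3 0 0; 1 -5 -0.7 0 0; 1 -8 -1.1 0 0; 1 -11 -1.5 0 0; 1 -14 -1.9 0 0")

```text
clock: 21.45
eef_pos: [0.5866, -0.1743, 0.1865]
tool_rot: [0.73, 0.684, -0.0, -0.0]
ft_force: [0.8, 0.0, -3.1]
grip_width: 0.0431
grasp_force: 63.1
```

send_rows(motion="1 -3 -0.4 0 0; 1 -6 -0.8 0 0; 1 -9 -1 0 0; 1 -12 -1.3 0 0; 1 -14 -1.5 0 0")

```text
clock: 21.95
eef_pos: [0.5623, -0.3139, 0.1864]
tool_rot: [0.73, 0.683, -0.001, -0.0]
ft_force: [0.4, 0.8, -4.3]
grip_width: 0.043
grasp_force: 63.1
```

send_rows(motion="1 -1.5 -0.2 0 0; 1 -2.6 -0.3 0.5 0; 1 -3.2 -0.3 1.5 0; 1 -3.4 -0.3 2.5 0; 1 -3.4 -0.3 3 0")

```text
clock: 22.45
eef_pos: [0.5579, -0.3438, 0.1544]
tool_rot: [0.729, 0.684, -0.0, -0.002]
ft_force: [-0.8, -0.5, -3.9]
grip_width: 0.0433
grasp_force: 63.1
```

send_rows(motion="1 0 0 0 0; 1 0 0 0 0; 1 0 0 0 0; 1 0 0 0 0; 1 0 0 0 0")

```text
clock: 22.95
eef_pos: [0.5588, -0.345, 0.1573]
tool_rot: [0.729, 0.684, 0.0, 0.0]
ft_force: [-0.7, -0.2, -4.1]
grip_width: 0.0429
grasp_force: 63.1
```

```bash
python3 ft.py
python3 - <<'E'
from h import *
s=save('scene','s7.png')
d=save('side','d7.png')
cv2.imwrite('pics/m7.png',np.hstack([s[90:330,130:530][:,:382],d[60:300,150:500]])[:,:,::-1])
E
```

```text
22.95 [ 0.559 -0.345  0.157] [-0.661 -0.201 -4.053] [ 0.1   -0.026 -0.002] 0.042949931982133566 63.12457591295242
```

View pics/m7.png

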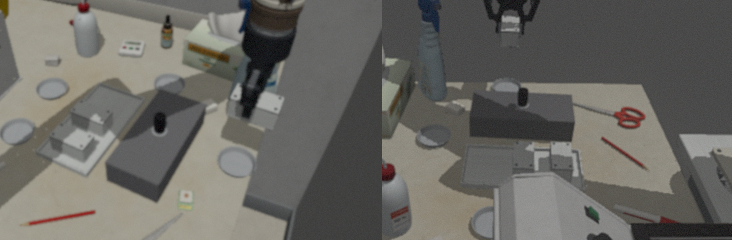

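The montage shows the case held level above the right-hand pan (left view: case at (255,105), pan at (237,162)). The cover stands clear of the tray, and both packed cases stand in it. Handing in.

```bash
python3 -c "
from h import *
print(workorder.job_done())"
```

```text
the job is handed in; nothing more can be done
None
```

I handed the job in with the rattling case (the one at the far end of the tray) held still and level over the right-hand pan, its underside about 14 cm above the bench; the two packed cases stand in the tray and the cover stands on the bench beside it, but the judge returned no verdict.

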